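Eject the memory cartridge and trap it on the sloping panel

ROBOT

A 6-joint arm with a two-finger parallel gripper is mounted at the origin on a cart in front of the work surface, level with it; the furniture and walls round the work are solid. World frame = base frame: x ahead of the robot, y to its left, z up, the work surface at z = 0. Lengths are in mm, angles in degrees, forces in N, time in s.
With the tool pointing down it reaches from about 350 to 850 mm from the base axis. Payload 8.1 kg.
Tool frame: the origin (TCP) lies between the finger pads; the fingertips stand 25 mm ahead of it and the grasp point (between the pads) lies 6 mm ahead of it (r.tcp_to_tips is the distance from the TCP to the fingertips, in mm); z points along the fingers, y is the line along which they close (so a half turn about z gives the same grasp; the last joint's range is limited). The gripper opens to 85 mm and grips with 20 to 120 N. Pads are 22 mm wide; open, the fingers measure 114 mm over their backs; the gripper's body (76 mm by 85 mm) begins 54 mm behind the grasp point. The pads swing forward as they close: fully open they stand 13 mm farther back than shut.
Start: joints at [62.831, 7.471, 85.268, -0, 87.261, -4.893], TCP at [227.426, 555.232, 256.292] pointing down, gripper open.
Joint ranges: [-169.43, 169.43], [-51.17, 129.36], [1.28, 143.12], [-76.62, 256.62], [0, 156.53], [-152.29, 152.29]. Speed limits (degrees/s): [136.94, 136.94, 159.86, 180, 180, 180].

INTERFACE

Orientations are given as [roll, pitch, yaw] about the fixed x, y, z axes, in that order (R = Rz(yaw) Ry(pitch) Rx(roll)).
In Python, from bench import r gives the robot as it stands.
- The arm moves only by the tool apply_moves, never from a script. Its arguments are lists of equal length, an entry for each row: "angular": the turn, a rotation vector about the world's x, y, z in units of 8 degrees (1.0 is 8 degrees), a list of three; "travel": the shift along the world's x, y, z in units of 40 mm (1.0 is 40 mm), a list of three; "jaw": the opening, from 0 (shut) to 1 (fully open). A call has 1 to 20 rows; each row shifts and turns the commanded pose from where the row before left it; what a row does not reach is not made up. A row lasts 1/8 s, in which the tool goes at most 62.5 mm and 10.7 degrees, less where a joint would pass 70% of its speed; a pose out of reach is approached as far as the arm can. A call is refused whole if a number of a shift passes 1 or a number of a turn 1, either way. A call with a gripper value outside its range is refused whole. The fingers move at their own pace and stop on an object; "force" is the grip in N (left out, the last holds). Time passes only in rows, so rows that do not move let the fingers close. It gives the time, the measured TCP pose, the force, the opening and the grip force at its end, in the units of the state.
- r.sense(): the state, without advancing time (a new reading comes with each control period).
- r.snapshot(name): name is "scene" or "top" or "wrist"; returns a dict with "color" (480x640x3 uint8, red, green, blue), "fx", "fy", "cx", "cy" (pixels), "distortion" ([k1, k2, p1, p2, k3] as OpenCV has them; the pictures are not rectified), "R" (3x3) and "t" (3): a world point X has camera coordinates R X + t; the wrist camera has in their place "mount" (4x4, takes a point from camera to tool coordinates, whose origin is the TCP and whose axes are the flange's). Camera axes: x right, y down, z forward; pixel columns grow to the right and rows downward; lengths in mm; the calibration is good to about 2 mm. A picture is of the moment at which its call begins: read the wrist's pose just before it. There is no depth.
- r.hand_in(): hands the job in; it is judged then, once.
The state is a dict: "time": time; "joint_pos": joint angles; "qd": joint speeds; "joint_efforts": joint torques, N m; "tool_pos": TCP position; "tcp_rot": TCP orientation; "ft_force": force on the tool from outside, world axes, zero at the start; "wrist_torque": the same for the moment, N m; "finger_gap": finger opening in mm; "grip_force": force on a finger pad.
Only numpy, scipy, OpenCV 4.12 (cv2) and the standard library are available. Lean on these libraries where they do the work, as an engineer would, in place of code of your own. Each camera call takes 0.05 s, during which the arm holds its last target. There are 200 camera calls.

TASK

Get the memory cartridge out of the slot of the sewing machine's operating panel without letting it get away: press the eject key with one finger of the gripper, and with the other finger stop the cartridge when it pops out and slides down the slippery sloping face, so that it is clear of its slot but still lies flat and wholly on the face. Do not grip or lift the cartridge, and do not disturb the spool, oil bottle, gauge and chalk round the panel. Finish holding it like that: one finger keeping the key down, the cartridge at rest against the other finger.

Things in the scene. Friction and masses are not known exactly. Their poses are not given: they have to be found in the camera images.
- panel: The operating panel: a white wedge-shaped console fixed to the table, 230 mm wide (y), 170 deep (x), 20 high at its front edge (-x, toward the operator), 82 at the back. Its top is one flat face rising 20 degrees toward +x: dark screen and keypad on the left (+y), eject key in the middle, cartridge channel on the right (-y). Origin at the centre of its footprint on the table; z up.
- face: The sloping face, fixed to the panel. Origin on the middle of the panel's front edge (85 mm in front of and 20 mm above the panel's origin); x runs up the slope, y to the left along the panel's width, z out of the face. The cartridge channel on it is a polished, slippery steel strip 57 mm wide, centred on y = -50 mm, surface z = 0, with a rail 4 mm high along each side and no lip in front.
- cartridge: The memory cartridge, loose: a flat black box 60 mm long (its x, up the slope), 54 wide (y), 9 thick (z), 40 to 85 g, with a pale blank label. Origin at the centre of its underside, axes parallel to the face's. At the start it is plugged in: origin at x = 133, y = -50, z = 0 mm in the face frame, front end at x = 103, the rear 22 mm under the slot's hood, held there by contact springs (about 2 N).
- eject_key (a joint): Travel of the eject key in m: 0 up, 0.009 fully down (rigid stop). A spring key that moves into the face; each mm pushes the cartridge out 2 mm. At about 0.007 the contact springs let go and the cartridge slides down the strip by itself, going over the front end within half a second unless something stands in its way. 3 N to start, 7 to 10 N to go fully down; springs back when let go.
- key_top (a point): Centre of the top of the eject key (moves with it): a ribbed grey rectangular key 32 mm long (along the slope) and 23.5 mm wide in a low collar, beside the channel, at x = 54, y = 12 mm in the face frame. Its top is parallel to the face, 11.5 mm above it when up and 2.5 mm above it when fully down.
- channel_mid (a point): Point on the surface of the strip on the middle of the channel, level with the eject key: x = 54, y = -50, z = 0 mm in the face frame, so 62 mm to the right of the key. A fingertip that stands here while the key is down is in the cartridge's way.
- front_edge (a point): Point on the surface of the strip on the middle of its open front end (x = 10, y = -50, z = 0 mm in the face frame); beyond it the cartridge falls on the table.
- slot_mouth (a point): Point on the surface of the strip on the middle of the slot's mouth (x = 141, y = -50, z = 0 mm in the face frame). Up from here a grey hood, 39 mm long, 71 mm wide and 17 mm high, covers the channel.
- black_spool: Bystander: spool of black thread standing on its end, 35 mm across, 55 mm high, left of the panel. Origin at the centre of its underside.
- oil_can: Bystander: white oil bottle with a red spout, 50 mm across, 128 mm high, left of and behind the panel. Origin at the centre of its underside.
- gauge: Bystander: seam gauge (wooden ruler with a sliding stop), 155 x 24 x 14 mm, lying in front of the panel. Origin at the centre of its underside, long side along its y.
- chalk: Bystander: flat triangular piece of white tailor's chalk, 37 x 40 x 7 mm, lying to the left of the panel's front. Origin at the centre of its underside.
There are look-alikes about, which are no part of the job. There is more than one size of the cartridge; the one meant has the size given above.

How it is judged (in metres and radians):
On the way, in this order (a step that is already met when the one before it is completed fails the run):
1. the eject key is being pressed while the cartridge is still in its slot (value of joint eject_key above 0.003 m and x of cartridge in the frame of face above 0.113 m).
2. the cartridge has popped out clear of its slot and is stopped on the face by a finger, the key still down (x of cartridge in the frame of face between 0.04 and 0.113 m and z of cartridge in the frame of face between -0.003 and 0.003 m and linear speed of cartridge below 0.01 m/s and contact force between cartridge and the fingers above 0.02 N and value of joint eject_key above 0.005 m), for 0.3 s.
At the end, for the whole second after the job is handed in: The cartridge lies flat on the face (within 3 mm), clear of its slot (20 to 93 mm down the slope from where it was plugged in, no part over the front edge), at rest (under 10 mm/s) against a finger (more than 0.02 N), the eject key still held down by more than 5 of its 9 mm (all of step 2); the arm keeps its last pose, push and grip.
It fails at once if the cartridge slides over the front edge or off the face (x of cartridge in the frame of face below 0.035 m or z of cartridge in the frame of face below -0.01 m).
It fails at once if the cartridge is lifted off the face (z of cartridge in the frame of face above 0.01 m).
It fails at once if the spool, oil bottle, gauge or chalk is disturbed (moved over 15 mm) (distance of any of black_spool, oil_can, gauge, chalk from where it was at the start of the episode above 0.015 m).
It also fails if it takes over 32 s, if anything falls off the work surface, if the arm or the gripper's body presses on something with over 40 N, if the wrist force passes 120 N, or if a joint passes its speed limit or range.

## Working session

There is one attempt and no reset: what is moved stays moved. The work goes in short steps, Python scripts to look and compute and a tool call to move; the robot and the scene stay as the last step left them, time stands still between calls to the robot, and variables do not carry over. Pictures are saved under pics/ and viewed, at most 10 in all, crops included, and the job is handed in when it is done.

Besides the shell and the picture viewer there is one more tool, called after "Request:" as a command line: name --argument value ..., lists and objects as JSON in quotes. apply_moves: Moves the arm, as the interface text tells. Its arguments: {"type":"object","properties":{"angular":{"type":"array"},"travel":{"type":"array"},"jaw":{"type":"array"},"force":{"type":"number"}},"required":["angular","travel","jaw"]}

```bash
ls; mkdir -p pics
python3 - <<'E'
from bench import r
import cv2
print(r.sense(), r.tcp_to_tips)
for n in("scene","top"):
    s=r.snapshot(n); cv2.imwrite(f"pics/{n}0.png",s["color"][:,:,::-1])
    print(n,s["fx"],s["fy"],s["cx"],s["cy"],s["distortion"],s["R"],s["t"])
E
```

```text
pics
{'time': 0.0, 'joint_pos': array([ 6.28301844e+01,  7.51695006e+00,  8.53304373e+01,  5.91708797e-04,
        8.72607489e+01, -4.89229745e+00]), 'qd': array([ 0.02604696,  0.10428825,  0.07238126,  0.04833039, -0.04401602,
       -0.06803725]), 'joint_efforts': array([ 2.65337134e-03, -5.69370353e+01, -5.00577056e+01,  3.15279613e-05,
        1.43038880e-02, -2.56207284e-05]), 'tool_pos': array([227.19153255, 554.77397839, 255.21408214]), 'tcp_rot': array([-1.79892308e+02, -9.81099735e-03,  1.57722444e+02]), 'ft_force': array([-1.15229536,  0.27189993,  0.29055497]), 'wrist_torque': array([0.03023098, 0.00440638, 0.01285068]), 'grip_force': 0.0, 'finger_gap': 85.24280652348561} 25.0
scene 496.93384631921924 496.93384631921924 315.573804318236 238.8220620946725 [0.01611508 0.         0.         0.         0.        ] [[-0.89446416 -0.44708265 -0.00713973]
 [-0.20090643  0.41610968 -0.88684234]
 [ 0.39946273 -0.79181427 -0.46201698]] [ 599.90460682   25.73132211 1123.25050311]
top 559.2651960365832 559.2651960365832 326.59411916700367 246.20520412104696 [-0.00434134  0.          0.          0.          0.        ] [[-0.05760639 -0.99833599  0.00259745]
 [-0.97770169  0.05588907 -0.20242485]
 [ 0.20194285 -0.0142005  -0.97929435]] [389.37700407 467.3525791  889.58653235]
```

View pics/scene0.png

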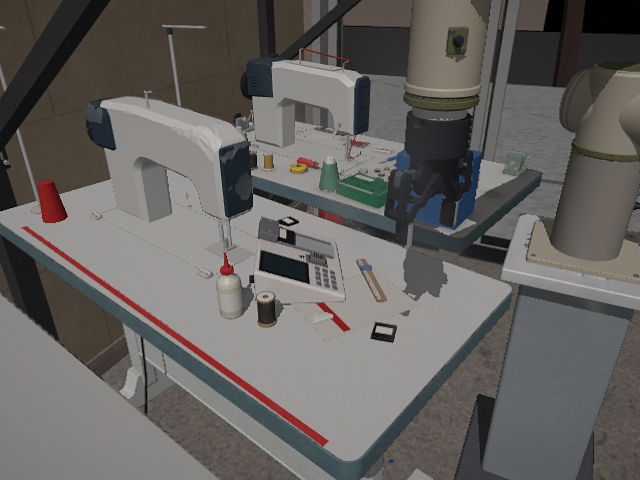

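View pics/top0.png

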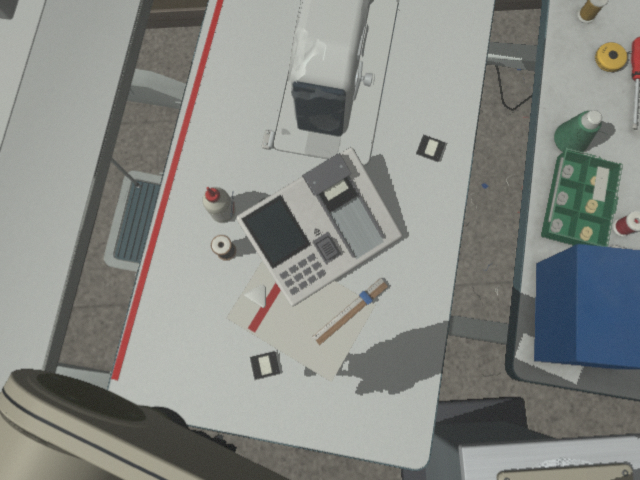

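The top view shows the panel turned about 30°. The eject key is near (327,248), the strip near (360,228) and the hooded slot near (330,175). The spool, bottle, chalk and gauge stand around it. I'll enlarge this part to pick corners.

Run:
```python
import cv2
a=cv2.imread("pics/top0.png")[140:310,230:415]
cv2.imwrite("pics/topc.png",cv2.resize(a,None,fx=3.5,fy=3.5,interpolation=cv2.INTER_CUBIC)[:600])
```

```text
(no output)
```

View pics/topc.png

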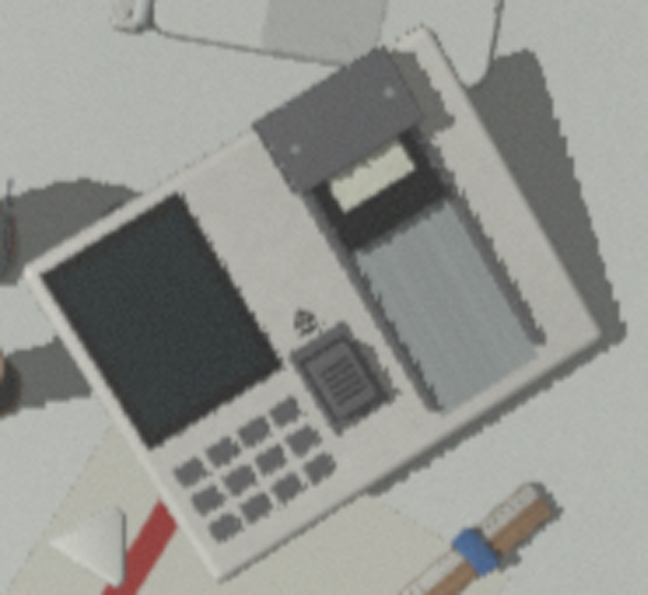

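The crop shows the front corners at (217,578) and (601,333), back corners at (30,268) and (425,28), key at (343,380), strip front end at (440,412) to (541,350), and the plugged cartridge's front end at about (352,250) to (447,197). Next I'll fit the panel pose from these.

```bash
cat > h.py <<'E'
import numpy as np, cv2
from scipy.optimize import least_squares
from scipy.spatial.transform import Rotation as Ro
a=np.radians(20)
def face2world(p,P):   # p=(x,y,yaw rad), P in face frame mm
    P=np.atleast_2d(P).astype(float)
    q=Ro.from_euler('y',-20,degrees=True).apply(P)+[-85,0,20]
    return Ro.from_euler('z',p[2]).apply(q)+[p[0],p[1],0]
def proj(s,X):
    return cv2.projectPoints(X,cv2.Rodrigues(np.array(s["R"]))[0],np.array(s["t"]).astype(float),
     np.array([[s["fx"],0,s["cx"]],[0,s["fy"],s["cy"]],[0,0,1.]]),np.array(s["distortion"]).astype(float))[0][:,0]
L=170/np.cos(a)
E
python3 - <<'E'
from h import *
from bench import r
s=r.snapshot("top")
F=np.array([[0,115,0],[0,-115,0],[L,115,0],[L,-115,0],[54,12,11.5],[10,-21.5,0],[10,-78.5,0],[103,-50,9]])
px=np.array([[217,578],[601,333],[30,268],[425,28],[343,380],[440,412],[541,350],[400,223]])/3.5+[230,140]
f=lambda p:(proj(s,face2world(p,F))-px).ravel()
o=least_squares(f,[500,0,.5],loss='soft_l1'); print(o.x,np.degrees(o.x[2])); print(f(o.x).reshape(-1,2).round(1))
np.save("p.npy",o.x)
for n,P in dict(key=[54,12,11.5],mid=[54,-50,0],cart=[133,-50,0],fl=[0,115,0]).items(): print(n,face2world(o.x,P))
# scene check
s2=r.snapshot("scene"); print(proj(s2,face2world(o.x,F)).round(0))
E
```

```text
[5.24028903e+02 3.68102251e+02 5.19281462e-01] 29.752636128461457
[[ 0.   1.9]
 [ 2.5 -0.5]
 [-4.5 -0.7]
 [ 0.2 -4.5]
 [ 0.2 -0.3]
 [ 0.7  1. ]
 [-0.6  1. ]
 [-0.3 -0.1]]
key [[484.91833257 359.56841328  49.27555288]]
mid [[519.10096961 307.69339389  38.46908774]]
cart [[583.55063623 344.53334716  65.48867906]]
fl [[393.16445315 425.76069089  20.        ]]
[[346. 295.]
 [335. 239.]
 [253. 270.]
 [259. 217.]
 [318. 256.]
 [335. 258.]
 [332. 245.]
 [294. 236.]]
```

```bash
cat >> h.py <<'E'
def target(p,P):
    "TCP position for face point P, tool z into the face, tool y = face +y"
    fz=face2world(p,[0,0,1])[0]-face2world(p,[0,0,0])[0]; fy=face2world(p,[0,1,0])[0]-face2world(p,[0,0,0])[0]
    return face2world(p,P)[0],np.c_[np.cross(fy,-fz),fy,-fz]
def todo(s,p,P):
    X,R=target(p,P); R0=Ro.from_euler('xyz',s["tcp_rot"],degrees=True).as_matrix()
    d=(X-s["tool_pos"]); w=np.degrees(Ro.from_matrix(R@R0.T).as_rotvec())
    print("shift mm",d.round(1),"units",(d/40).round(3),"rot deg",w.round(2),"units",(w/8).round(3))
def face_of(p,X): # world->face
    q=Ro.from_euler('z',-p[2]).apply(np.atleast_2d(X)-[p[0],p[1],0])-[-85,0,20]
    return Ro.from_euler('y',20,degrees=True).apply(q)
E
python3 - <<'E'
from h import *
from bench import r
p=np.load("p.npy"); todo(r.sense(),p,[54,-19,110])
w=r.snapshot("wrist"); print(w["mount"],w["fx"],w["cx"],w["cy"])
E
```

```text
shift mm [ 243.8 -239.  -113.8] units [ 6.095 -5.975 -2.844] rot deg [  1.42 -20.66  51.49] units [ 0.178 -2.582  6.437]
[[ 6.66483097e-04 -9.48583271e-01 -3.16526987e-01  8.14092874e+01]
 [ 9.99998697e-01  1.66920562e-04  1.60537394e-03  1.05843075e+00]
 [-1.46999600e-03 -3.16527645e-01  9.48582147e-01 -1.17379800e+02]
 [ 0.00000000e+00  0.00000000e+00  0.00000000e+00  1.00000000e+00]] 338.35835887266575 315.0139148283328 235.71083801118135
```

Request:
apply_moves --angular '[[0.018,-0.258,0.644],[0.018,-0.258,0.644],[0.018,-0.258,0.644],[0.018,-0.258,0.644],[0.018,-0.258,0.644],[0.018,-0.258,0.644],[0.018,-0.258,0.644],[0.018,-0.258,0.644],[0.018,-0.258,0.644],[0.018,-0.258,0.644],[0,0,0],[0,0,0]]' --travel '[[0.61,-0.6,-0.28],[0.61,-0.6,-0.28],[0.61,-0.6,-0.28],[0.61,-0.6,-0.28],[0.61,-0.6,-0.28],[0.61,-0.6,-0.28],[0.61,-0.6,-0.28],[0.61,-0.6,-0.28],[0.61,-0.6,-0.28],[0.61,-0.6,-0.28],[0,0,0],[0,0,0]]' --jaw '[0.56,0.56,0.56,0.56,0.56,0.56,0.56,0.56,0.56,0.56,0.56,0.56]'

```text
time: 1.75
tool_pos: [471.3, 315.3, 144.5]
tcp_rot: [179.9, 20.0, -150.3]
ft_force: [-0.1, -0.7, -0.0]
finger_gap: 47.8
grip_force: 0.0
```

Run:
```python
from h import *
from bench import r
p=np.load("p.npy"); s=r.sense(); print(s["tool_pos"],s["finger_gap"],s["ft_force"],s["joint_pos"]); todo(s,p,[54,-19,110])
w=r.snapshot("wrist"); cv2.imwrite("pics/w1.png",w["color"][:,:,::-1])
T=Ro.from_euler('xyz',s["tcp_rot"],degrees=True).as_matrix(); M=np.array(w["mount"])
# camera extrinsics
Rc=(T@M[:3,:3]).T; w["R"]=Rc; w["t"]=-Rc@(T@M[:3,3]+s["tool_pos"])
F=np.array([[54,12,11.5],[54,-50,0],[10,-21.5,0],[10,-78.5,0],[103,-23,9],[103,-77,9]])
print(proj(w,face2world(p,F)).round(0))
# fingertips expected
for d in(15,20,25):print(d,proj(w,np.array([s["tool_pos"]+T@np.array([0,y,d]) for y in(-31,31)])).round(0))
```

```text
[471.34841672 315.33683025 144.54057472] 47.75458918439039 [-0.06328311 -0.73055055 -0.04420209] [ 28.23920311  -9.99680058 116.66006052   0.75329086  53.37225672
 -91.77621355]
shift mm [-0.3  0.6 -2.7] units [-0.007  0.015 -0.068] rot deg [-0.09 -0.08  0.06] units [-0.011 -0.01   0.007]
[[360. 245.]
 [271. 240.]
 [311. 178.]
 [227. 179.]
 [309. 306.]
 [236. 306.]]
15 [[244. 313.]
 [383. 313.]]
20 [[246. 307.]
 [381. 307.]]
25 [[248. 302.]
 [379. 302.]]
```

View pics/w1.png

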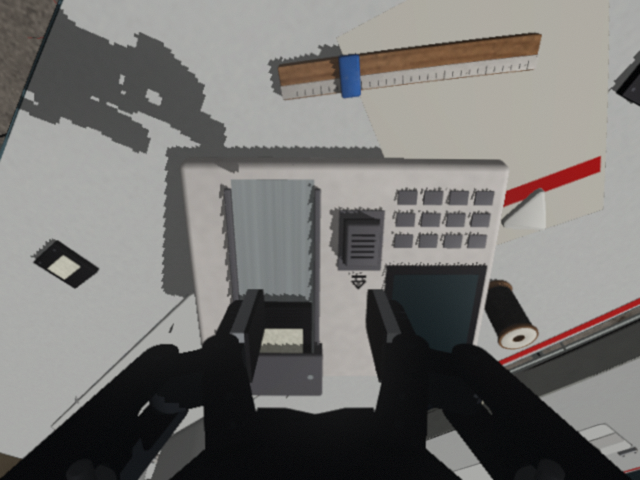

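The wrist view shows the key at about (363,244), predicted (360,245). The strip's front corners are at about (233,181) and (313,181), which is 2 to 4 px right of the prediction, so roughly 1.5 mm toward +y. The fingertips are at about x=254 and x=376, about 58 mm apart, so I'll open slightly and descend to just above the key.

Run:
```python
from h import *
from bench import r
p=np.load("p.npy"); s=r.sense(); todo(s,p,[54,-18,48]); n=face2world(p,[0,0,1])[0]-face2world(p,[0,0,0])[0]; print("unit per mm into face",(-n/40).round(5))
```

```text
shift mm [ 17.7  11.5 -61.2] units [ 0.442  0.287 -1.53 ] rot deg [-0.1  -0.05 -0.  ] units [-0.012 -0.006 -0.   ]
unit per mm into face [ 0.00742  0.00424 -0.02349]
```

Request:
apply_moves --angular '[[0,0,0],[0,0,0],[0,0,0],[0,0,0],[0,0,0],[0,0,0]]' --travel '[[0.11,0.07,-0.38],[0.11,0.07,-0.38],[0.11,0.07,-0.38],[0.11,0.077,-0.39],[0,0,0],[0,0,0]]' --jaw '[0.6,0.6,0.6,0.6,0.6,0.6]'

```text
time: 2.55
tool_pos: [488.8, 326.9, 82.7]
tcp_rot: [179.9, 19.9, -150.2]
ft_force: [0.6, 0.8, -0.2]
finger_gap: 51.3
grip_force: 0.0
```

Run:
```python
from h import *
from bench import r
p=np.load("p.npy"); s=r.sense(); print(face_of(p,s["tool_pos"]),s["finger_gap"],s["ft_force"]); 
w=r.snapshot("wrist"); cv2.imwrite("pics/w2.png",w["color"][:,:,::-1])
```

```text
[[ 53.32933862 -18.29453314  47.34403354]] 51.3236244359791 [ 0.55279824  0.75887392 -0.24625182]
```

View pics/w2.png

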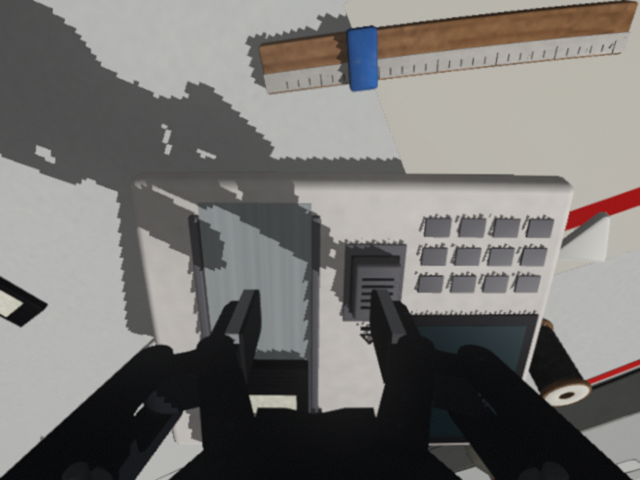

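The view shows the key ribs centred near column 377 with the key's front edge near row 257, the strip between columns 200 and 312 at row 204, and the tips at columns 250 (left) and 381 (right), row 291. I'll convert these to tool coordinates.

Run:
```python
from h import *
from bench import r
p=np.load("p.npy"); s=r.sense(); w=r.snapshot("wrist"); M=np.array(w["mount"])
K=np.array([[w["fx"],0,w["cx"]],[0,w["fy"],w["cy"]],[0,0,1.]])
def ray(u,v):
    q=cv2.undistortPoints(np.array([[[u,v]]],float),K,np.array(w["distortion"],float))[0,0]
    return M[:3,3],M[:3,:3]@[q[0],q[1],1]
def on(u,v,i,val):
    o,d=ray(u,v); return (o+d*(val-o[i])/d[i]).round(1)
for n,u in dict(Lout=241,Lin=260,Rin=371,Rout=390).items(): print(n,"on x=11:",on(u,291,0,11))
h=47.3
print("key",on(377,291,2,h-11.5),"keyfront",on(377,257,2,h-11.5),"stripL",on(200,204,2,h),"stripR",on(312,204,2,h))
# same from w1 picture (TCP height 112.7)
h=112.7;print("w1 key",on(362,245,2,h-11.5),"stripL",on(233,181,2,h),"stripR",on(313,181,2,h))
```

```text
Lout on x=11: [ 11.  -31.6  15.1]
Lin on x=11: [ 11.  -23.3  15.1]
Rin on x=11: [11.  25.2 15. ]
Rout on x=11: [11.  33.5 15. ]
key [ 0.  32.1 35.8] keyfront [18.6 31.  35.8] stripL [ 42.4 -56.6  47.3] stripR [42.3 -0.7 47.3]
w1 key [  0.8  33.2 101.2] stripL [ 43.1 -55.  112.7] stripR [ 43.   -0.5 112.7]
```

Request:
apply_moves --angular '[[0,0,0],[0,0,0],[0,0,0],[0,0,0]]' --travel '[[0.05,0.05,-0.19],[0.05,0.05,-0.19],[0,0,0],[0,0,0]]' --jaw '[0.63,0.63,0.63,0.63]'

```text
time: 3.15
tool_pos: [493.1, 330.7, 68.0]
tcp_rot: [179.9, 20.0, -150.2]
ft_force: [-0.7, -0.0, 2.8]
finger_gap: 54.0
grip_force: 1.3
```

Run:
```python
from h import *
from bench import r
p=np.load("p.npy"); s=r.sense(); print(s["time"],face_of(p,s["tool_pos"]),s["finger_gap"],s["ft_force"],face_of([0,0,p[2]],s["ft_force"])-face_of([0,0,p[2]],[0,0,0]))
```

```text
3.15 [[ 53.63614174 -17.10615074  31.53932066]] 53.9554178372414 [-0.7221868  -0.00651726  2.80686893] [[0.36779313 0.35273173 2.85314178]]
```

Request:
apply_moves --angular '[[0,0,0],[0,0,0],[0,0,0]]' --travel '[[0.0148,0.0085,-0.047],[0.0148,0.0085,-0.047],[0,0,0]]' --jaw '[0.63,0.63,0.63]'

```text
time: 3.52
tool_pos: [494.3, 331.5, 64.2]
tcp_rot: [179.9, 20.0, -150.2]
ft_force: [-0.3, -1.6, 3.5]
finger_gap: 53.8
grip_force: 1.8
```

```bash
cat > st.py <<'E'
from h import *
from bench import r
p=np.load("p.npy"); s=r.sense(); print(s["time"],face_of(p,s["tool_pos"]).round(1),s["finger_gap"],s["grip_force"],(face_of([0,0,p[2]],s["ft_force"])-face_of([0,0,p[2]],[0,0,0])).round(1),s["wrist_torque"])
w=r.snapshot("wrist"); cv2.imwrite("pics/w_%d.png"%(s["time"]*100),w["color"][:,:,::-1][150:470,120:520])
E
python3 st.py
```

```text
3.525 [[ 53.7 -17.1  27.5]] 53.838096022529285 1.83371058976185 [[ 0.2 -1.2  3.6]] [ 0.00573458  0.12180169 -0.00663509]
```

View pics/w_352.png

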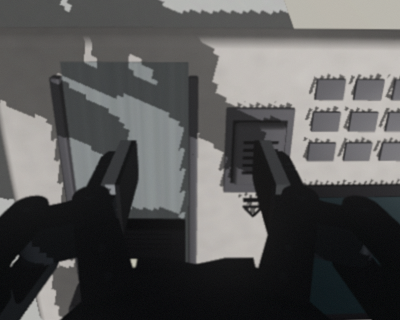

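The right finger is on the key at crop (268,150). The left finger stands in the channel at (122,150), with the cartridge front still behind it at row 218. I'll keep pressing.

Request:
apply_moves --angular '[[0,0,0],[0,0,0],[0,0,0],[0,0,0]]' --travel '[[0.0148,0.0085,-0.047],[0.0148,0.0085,-0.047],[0,0,0],[0,0,0]]' --jaw '[0.63,0.63,0.63,0.63]'

```text
time: 4.08
tool_pos: [495.5, 332.1, 60.6]
tcp_rot: [179.9, 20.0, -150.2]
ft_force: [-2.8, -1.9, 7.2]
finger_gap: 54.0
grip_force: 4.6
```

```bash
python3 st.py
```

```text
4.075 [[ 53.7 -17.1  23.7]] 54.01716820089365 4.6355795685667545 [[-0.7 -0.2  8. ]] [-0.11488664  0.43304265  0.10095427]
```

Request:
apply_moves --angular '[[0,0,0],[0,0,0],[0,0,0],[0,0,0],[0,0,0]]' --travel '[[0.0074,0.0042,-0.0235],[0.0074,0.0042,-0.0235],[0,0,0],[0,0,0],[0,0,0]]' --jaw '[0.63,0.63,0.63,0.63,0.63]'

```text
time: 4.75
tool_pos: [495.8, 332.4, 60.2]
tcp_rot: [179.9, 20.0, -150.2]
ft_force: [-20.0, -13.5, 31.1]
finger_gap: 54.1
grip_force: 19.1
```

```bash
python3 st.py
```

```text
4.75 [[ 53.9 -17.   23.2]] 54.0810906265243 19.09307689173147 [[-11.9  -1.8  37.4]] [-0.51658173  2.23440349  0.62076214]
```

Request:
apply_moves --angular '[[0,0,0],[0,0,0],[0,0,0]]' --travel '[[-0.0074,-0.0042,0.0235],[0,0,0],[0,0,0]]' --jaw '[0.63,0.63,0.63]'

```text
time: 5.18
tool_pos: [495.6, 332.3, 60.4]
tcp_rot: [179.9, 20.0, -150.2]
ft_force: [-11.9, -8.1, 19.4]
finger_gap: 53.6
grip_force: 11.8
```

```bash
python3 st.py; ls pics
```

```text
5.175 [[ 53.8 -17.   23.4]] 53.56791592089572 11.818293787696348 [[-6.9 -1.1 23.2]] [-0.32900439  1.36437642  0.31362899]
scene0.png
top0.png
topc.png
w1.png
w2.png
w_352.png
w_407.png
w_475.png
w_517.png
```

View pics/w_517.png

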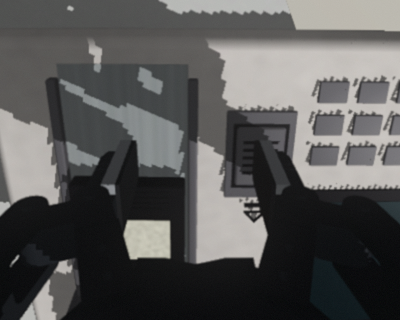

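The key is fully down. The cartridge has slid down, with its front edge now at crop row 178 (full image row 328). I'll check that this edge matches the upslope side of the finger and that it's at rest.

Run:
```python
from h import *
from bench import r
p=np.load("p.npy"); s=r.sense(); w=r.snapshot("wrist"); M=np.array(w["mount"])
K=np.array([[w["fx"],0,w["cx"]],[0,w["fy"],w["cy"]],[0,0,1.]])
T=Ro.from_euler('xyz',s["tcp_rot"],degrees=True).as_matrix()
for v in(328,368):
    q=cv2.undistortPoints(np.array([[[280,v]]],float),K,np.array(w["distortion"],float))[0,0]
    d=M[:3,:3]@[q[0],q[1],1];o=M[:3,3]
    P=o+d*((s["tool_pos"]*0+23.4-9)[0]-o[2])/d[2]; print(v,"tool",P.round(1),"face",face_of(p,s["tool_pos"]+T@P).round(1))
b=cv2.imread("pics/w_475.png"); c=w["color"][:,:,::-1][150:470,120:520]
print("diff label area",np.abs(b[170:260,130:180].astype(int)-c[170:260,130:180]).mean(), s["ft_force"])
```

```text
328 tool [ -7.4 -15.1  14.4] face [[ 61.2 -32.1   9. ]]
368 tool [-29.6 -15.9  14.4] face [[ 83.4 -32.9   9. ]]
diff label area 2.0795555555555554 [-12.18093737  -8.28494762  19.76159431]
```

Request:
apply_moves --angular '[[0,0,0],[0,0,0],[0,0,0],[0,0,0],[0,0,0]]' --travel '[[0,0,0],[0,0,0],[0,0,0],[0,0,0],[0,0,0]]' --jaw '[0.63,0.63,0.63,0.63,0.63]'

```text
time: 5.9
tool_pos: [495.6, 332.3, 60.4]
tcp_rot: [179.9, 20.0, -150.2]
ft_force: [-11.8, -8.8, 19.7]
finger_gap: 54.1
grip_force: 11.9
```

```bash
python3 st.py; python3 -c "
from bench import r
print(r.hand_in())"
```

```text
5.9 [[ 53.8 -17.   23.4]] 54.079928460060266 11.85466051552794 [[-7.  -1.8 23.5]] [-0.34636489  1.37526977  0.32655239]
the job is handed in; nothing more can be done
None
```

I handed the job in at about 6 s (no verdict was shown): one finger holds the eject key fully down, and by the last images the cartridge is at rest against the other finger, clear of its slot and on the face.

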